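Fit the coarse blade cassette to the bench cutter and lock it

TASK

Get the bench vegetable cutter ready for thick chips: lift the coarse blade cassette (the one with nine large openings) up and off its double hook on the rack, lower it gently, without letting it fall, into the cutter's empty pocket until it sits fully down, then swing the locking lever over it fully shut. Leave the fine cassette hanging, disturb nothing else, and let go of everything.

Things in the scene. Friction and masses are not known exactly. Their poses are not given: they have to be found in the camera images.
- coarse_cassette: The cassette to fit: upright aluminium frame, 18 mm thick (its x), 84 wide (y), 120 high (z), 0.2 to 0.35 kg, same back to front. Two upright and two level blades make nine openings in its window. Above the window, 80 to 106 mm over the underside, a see-through carrying slot 68 mm wide. Origin: centre of the underside. Starts on either double hook.
- coarse_handle (a point): Centre of the coarse cassette's handle bar, which closes the carrying slot at the top: 106 to 120 mm over the cassette's underside (this point 113 mm over it), 68 mm clear width, 18 mm thick. Pinch it from above at mid-width, fingers closing along the cassette's x, so that the prongs stay clear.
- fine_cassette: The cassette to leave hanging: the same frame, but five upright and five level blades make 36 small openings. Hangs on the other double hook.
- hook_rack: Fixed steel rack, base 102 x 224 mm. Origin: centre of its underside; x to its rear, y along it to the left hook, z up. A 10 mm crossbar at x = 43, z = 141 mm carries the two double hooks, which point to -x. A hung cassette has its x along the rack's x (centre x = -5 mm), underside at z = 32, top at z = 152 mm; 29 mm are free behind it for a finger. Nothing here is higher.
- hook_left (a point): Middle of the left double hook (rack y = +55 mm): two 6 mm prongs, 24 mm either side of this point along y, pass through the carrying slot. The handle bar's underside rests at this height in a trough 24 mm long; the prong ends in front turn up 7 mm. To unhook: lift 9 to 17 mm (13 is best), then draw the cassette at least 40 mm to the rack's -x.
- hook_right (a point): Middle of the right double hook (rack y = -55 mm), the same.
- cutter: Fixed aluminium bench cutter, 124 mm wide (y), base from x = -35 to +115 mm, pull handle behind to x = 143 mm. Origin: under the middle of the cassette pocket; x along the feed to the rear, y toward the side away from the lever's hinge, z up. The cassette drops in from above with its x along the cutter's x (either way round), upright.
- pocket (a point): Centre of the pocket's floor (sill), where the cassette's underside comes to rest, 24 mm above the worktop; axes as the cutter. Pocket 21 mm in x, 87 mm in y (1.5 mm play a side); walls reach 76 mm above the sill, flared lips to 88 mm (mouth about 35 x 101 mm). Posts 50 to 65 mm from the middle in y rise 136 mm above the sill (hinge side) and 128 mm (other side).
- lock_lever (a joint): Angle of the locking lever, rad. 0 = shut: level, 2 mm above the handle bar of a seated cassette (a cassette that stands higher blocks it). 1.57 = upright. Starts open at 1.75 to 2.05, leaning outward away from the pocket; stop at 2.3. Stiff hinge (0.15 N m): it stays where it is left; push it with closed fingertips.
- lever_hinge (a point): The lever's pin, along the cutter's x, 127 mm above the sill, 56 mm from the pocket's middle to the cutter's -y. At angle q the lever points along +y*cos(q) + z*sin(q) of the cutter. It is a 10 mm square bar; from 108 to 142 mm from the pin it has a round black grip, 16 mm across, which lies beyond the far post when shut.
- lever_tip (a point): Free end of the lever's grip, 142 mm from the pin.
- bowl_0: white rice bowl, 114 mm across, 64 mm high; a bystander. Origin: centre of its underside
- teaspoon_0: steel teaspoon lying flat, 137 x 28 x 13 mm; a bystander. Origin: middle of the underside
- salt_shaker: salt shaker, 43 mm across, 73 mm high; a bystander. Origin: centre of its underside
- mug_0: white mug, 92 mm high, 106 mm over the handle; a bystander. Origin: middle of its underside
- mug_1: white mug like mug_0; a bystander
- squeeze_bottle: squeeze bottle, 57 mm across, 197 mm high; a bystander. Origin: centre of its underside

How it is judged:
By the outcome, as a careful person would: the job done as asked, in the order asked, and still so for the second after the job is handed in, with the robot touching nothing.
It also fails if it takes over 56 s, if anything falls off the work surface, if the arm or the gripper's body presses on something with over 40 N, if the wrist force passes 120 N, or if a joint passes its speed limit or range.

ROBOT

A 6-joint arm with a two-finger parallel gripper is mounted at the origin on a cart in front of the work surface, level with it; the furniture and walls round the work are solid. World frame = base frame: x ahead of the robot, y to its left, z up, the work surface at z = 0. Lengths are in mm, angles in rad, forces in N, time in s.
With the tool pointing down it reaches from about 300 to 775 mm from the base axis. Payload 14.6 kg.
Tool frame: the origin (TCP) lies at the very end of the fingers, on their centre line; the grasp point (between the pads) lies 19 mm behind it; z points along the fingers, y is the line along which they close (so a half turn about z gives the same grasp; the last joint's range is limited). The gripper opens to 94 mm and grips with 3 to 60 N. Pads are 16 mm wide; open, the fingers measure 119 mm over their backs; the gripper's body (75 mm by 177 mm) begins 78 mm behind the grasp point.
Start: joints at [-1.321, 0.3, 1.521, -0, 1.321, -0.067], TCP at [171.333, -522.622, 205.446] pointing down, gripper open.
Joint ranges: [-3.03, 3.03], [-0.79, 2.21], [0.23, 2.52], [-1.04, 4.18], [0, 3.07], [-2.55, 2.55]. Speed limits (rad/s): [2.22, 2.22, 2.57, 3.14, 3.14, 3.14].

INTERFACE

Orientations are given as [roll, pitch, yaw] about the fixed x, y, z axes, in that order (R = Rz(yaw) Ry(pitch) Rx(roll)).
In Python, from cell import manip, camera, get_calibration gives the robot as it stands. The module is installed in compiled form; this text tells all that it offers.
- The arm moves only by the tool jog_arm, never from a script. Its argument "plan" is one flat list of numbers, 6 for each row, row after row: the shift along the world's x, y, z in m, then the turn, a rotation vector about the world's x, y, z in degrees. A call has 1 to 20 rows; each row is the pose to reach, as a shift and turn from the pose commanded when the call began; what a row does not reach only later rows make up. A row lasts 1/10 s, in which the tool goes at most 50 mm and 8.59 degrees, less where a joint would pass 70% of its speed; a pose out of reach is approached as far as the arm can. A call with a gripper value outside its range is refused whole. "claw" is the finger opening in m, from 0 to 0.094, set as the call begins (left out, the last holds). The fingers move at their own pace and stop on an object; "force" is the grip in N (left out, the last holds). Time passes only in rows, so rows that repeat a pose let the fingers close. It gives the time, the measured TCP pose, the force, the opening and the grip force at its end, in the units of the state.
- manip.read_state(): the state, without advancing time (a new reading comes with each control period).
- camera(name): name is "side" or "top"; returns (picture, depth): 420x560x3 uint8, red, green, blue; 420x560 float32, mm along the optical axis (not along the pixel's ray), 0 where there is no reading.
- get_calibration(name): a dict with "fx", "fy", "cx", "cy" (pixels), "origin" and "attitude" of the camera in the world. Camera axes: x right, y down, z forward; pixel columns grow to the right and rows downward; lengths in mm; the calibration is good to about 2 mm. A picture is of the moment at which its call begins. get_calibration takes no time and is no camera call.
- manip.sign_off(): hands the job in; it is judged then, once.
The state is a dict: "clock": time; "joints": joint angles; "qd": joint speeds; "effort": joint torques, N m; "eef_pos": TCP position; "eef_rot": TCP orientation; "wrist_force": force on the tool from outside, world axes, zero at the start; "moment": the same for the moment, N m; "finger_gap": finger opening in mm; "finger_force": force on a finger pad.
Only numpy, scipy, OpenCV 4.12 (cv2) and the standard library are available. Lean on these libraries where they do the work, as an engineer would, in place of code of your own. Each camera call takes 0.05 s, during which the arm holds its last target. There are 200 camera calls.

## Working session

There is one attempt and no reset: what is moved stays moved. The work goes in short steps, Python scripts to look and compute and a tool call to move; the robot and the scene stay as the last step left them, time stands still between calls to the robot, and variables do not carry over. Pictures are saved under pics/ and viewed, at most 10 in all, crops included, and the job is handed in when it is done.

Besides the shell and the picture viewer there is one more tool, called by a JSON object that holds its "fn" and its "kwargs". jog_arm: Moves the arm, as the interface text tells. Its arguments: {"type":"object","properties":{"plan":{"type":"array"},"claw":{"type":"number"},"force":{"type":"number"}},"required":["plan"]}

```bash
mkdir -p pics; cat > h.py <<'E'
import numpy as np, cv2
from cell import manip, camera, get_calibration
from scipy.spatial.transform import Rotation as R
def cal(n):
    c=get_calibration(n); return c
def rot(c):
    a=np.array(c["attitude"],float)
    return a if a.shape==(3,3) else R.from_euler('xyz',a).as_matrix()
def cloud(n,d):
    c=cal(n); v,u=np.mgrid[:d.shape[0],:d.shape[1]]
    p=np.stack([(u-c["cx"])/c["fx"]*d,(v-c["cy"])/c["fy"]*d,d],-1)
    return p@rot(c).T+np.array(c["origin"])
E
python3 - <<'E'
from h import *
for n in("top","side"):
    im,d=camera(n); cv2.imwrite(f"pics/{n}0.png",im[:,:,::-1]); np.savez(f"{n}0.npz",im=im,d=d); print(n,cal(n))
    p=cloud(n,d); print(p[210,280],p[300,100])
print(manip.read_state())
E
```

```text
top {'fx': 417.9284199527181, 'fy': 417.9284199527181, 'cx': 273.6585920082194, 'cy': 207.2111774971023, 'origin': array([ 338.42939267,  119.79329361, 1095.3932927 ]), 'attitude': array([-2.93855163e+00, -1.70689352e-03, -1.50072749e+00])}
[539.48626379 116.56301048  88.35539296] [290.81350542 557.89196191   4.60802484]
side {'fx': 523.2636001840522, 'fy': 523.2636001840522, 'cx': 275.1189724890691, 'cy': 215.8641646923502, 'origin': array([ -18.70085373,  792.17878345, 1009.07825641]), 'attitude': array([-2.37704499,  0.01675824, -2.4660907 ])}
[546.74143314  91.8978672   91.41676279] [662.2791298  542.66687142 118.11713152]
{'clock': 0.1, 'joints': array([-1.32059277e+00,  3.00435813e-01,  1.52151893e+00,  1.50230506e-06,
        1.32067582e+00, -6.66175846e-02]), 'qd': array([-4.81467943e-04, -8.75743564e-05, -1.56968295e-03, -5.82740452e-04,
       -1.67944144e-03,  2.28112420e-03]), 'effort': array([ 1.48044295e-03, -5.32641792e+01, -3.53283906e+01,  7.08934455e-02,
        2.34650873e-02, -7.83765245e-05]), 'eef_pos': array([ 171.28246598, -522.40738468,  204.93197147]), 'eef_rot': array([-3.14055715e+00, -7.05435279e-05,  3.16820731e-01]), 'wrist_force': array([-0.11458879,  0.78052486,  0.38633537]), 'moment': array([-0.0161313 ,  0.03387249, -0.02063638]), 'finger_force': 0.0, 'finger_gap': 94.0955981073676}
```

View pics/top0.png

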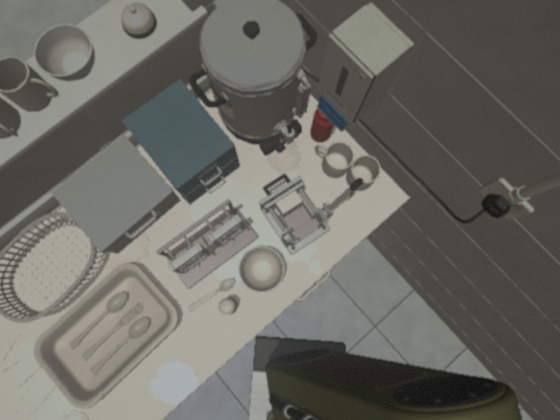

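View pics/side0.png

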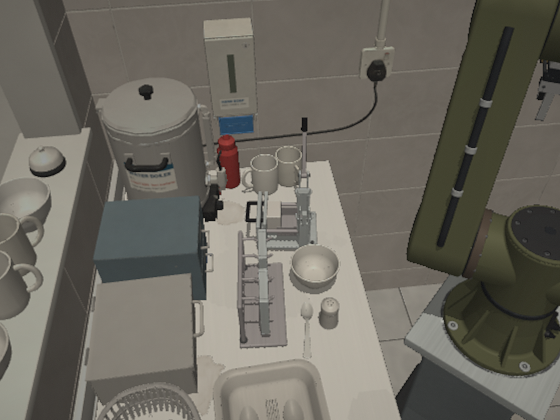

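The top view shows the rack at about (207,243), the cutter at (295,215), and the lever leaning right with its black grip at (356,184). The bowl is at (262,268), and the two mugs are at (337,158) and (363,172). In the side view the cassettes are edge-on, at about (264,275). I'll enlarge the top view.

```bash
python3 - <<'E'
from h import *
t=np.load("top0.npz");s=np.load("side0.npz")
a=cv2.resize(t["im"][165:300,150:390],None,fx=3.3,fy=3.3,interpolation=cv2.INTER_CUBIC)
b=cv2.resize(s["im"][105:355,200:360],None,fx=2.4,fy=2.4,interpolation=cv2.INTER_CUBIC)
cv2.imwrite("pics/topc.png",cv2.convertScaleAbs(a[:,:,::-1],alpha=1.3));cv2.imwrite("pics/sidec.png",cv2.convertScaleAbs(b[:,:,::-1],alpha=1.3))
p=cloud("top",t["d"])
np.set_printoptions(suppress=True,precision=0)
# points of table-region by height
m=(p[...,0]>250)&(p[...,0]<800)&(abs(p[...,1])<350)&(t["d"]>0)
for lo,hi in((143,158),(95,125),(160,300)):
    k=m&(p[...,2]>lo)&(p[...,2]<hi); k[:165]=0;k[300:]=0;k[:,:150]=0;k[:,390:]=0
    n,l,st,c=cv2.connectedComponentsWithStats(k.astype(np.uint8))
    for i in range(1,n):
        if st[i,4]>8: print(lo,hi,st[i],p[l==i].mean(0),p[l==i].min(0),p[l==i].max(0))
E
```

```text
143 158 [181 165  35  24  97] [595. 313. 151.] [562. 278. 143.] [626. 349. 158.]
143 158 [176 200  54  41 219] [493. 294. 145.] [442. 236. 143.] [544. 350. 149.]
143 158 [323 203  10  13  47] [535.  10. 154.] [524.  -3. 147.] [550.  19. 158.]
143 158 [208 215  34  27 305] [476. 240. 151.] [444. 204. 143.] [509. 276. 156.]
143 158 [206 221   7   8  13] [483. 278. 145.] [475. 270. 143.] [491. 285. 147.]
143 158 [282 231   5   4  12] [476. 104. 150.] [472. 100. 146.] [479. 109. 153.]
143 158 [287 238   5   5  12] [460.  92. 150.] [455.  87. 147.] [464.  96. 154.]
143 158 [172 244  31  28 294] [405. 321. 151.] [371. 287. 143.] [436. 350. 156.]
95 125 [184 165  41  30 241] [599. 303. 113.] [561. 263.  95.] [641. 350. 125.]
95 125 [284 182  20  13  42] [596.  85.  96.] [579.  64.  95.] [612. 110.  99.]
95 125 [268 198  10   9  20] [556. 137.  97.] [545. 126.  95.] [568. 147.  99.]
95 125 [228 204   4   4  11] [537. 238. 110.] [536. 235.  98.] [540. 242. 125.]
95 125 [314 208  16  16 121] [531.  16. 107.] [510.  -2.  96.] [547.  35. 120.]
95 125 [237 222   6   5  16] [493. 209. 112.] [490. 204.  97.] [497. 216. 124.]
95 125 [221 227  15  12  46] [471. 236. 111.] [458. 221. 104.] [486. 252. 115.]
95 125 [281 227  10  11  39] [484.  96. 107.] [471.  88.  95.] [495. 110. 123.]
95 125 [283 238  16   7  41] [463.  84. 109.] [455.  69.  97.] [471. 105. 125.]
95 125 [214 240   6   5  15] [448. 261. 112.] [443. 256.  98.] [453. 265. 125.]
95 125 [199 246   7  10  25] [423. 293. 110.] [414. 287.  95.] [437. 300. 125.]
95 125 [181 256  16  13  49] [397. 322. 111.] [381. 306. 106.] [411. 338. 115.]
95 125 [175 268   5   5  14] [375. 346. 111.] [371. 342.  96.] [381. 350. 121.]
160 300 [179 165  32  23 362] [595. 328. 173.] [562. 287. 160.] [620. 350. 180.]
160 300 [327 178  36  33 259] [557. -19. 232.] [533. -45. 160.] [580.  11. 282.]
```

View pics/topc.png

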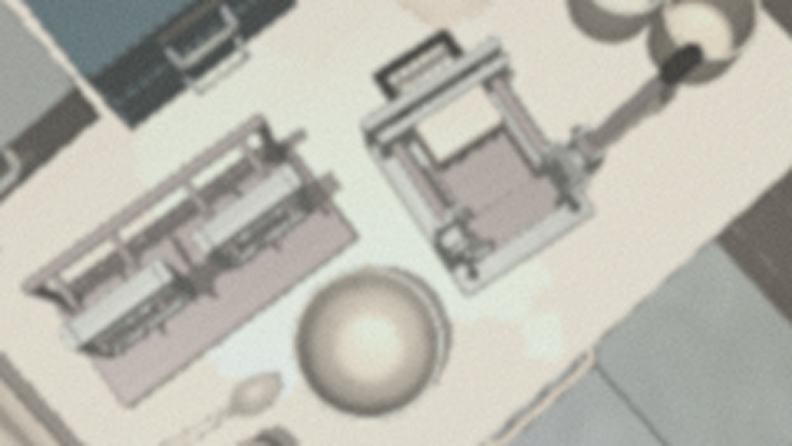

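View pics/sidec.png

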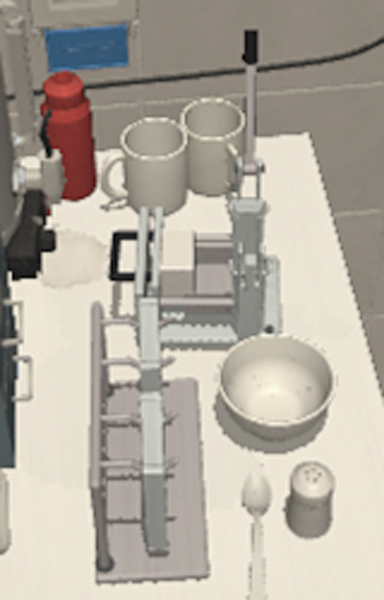

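The top crop shows both cassette tops, at about (130,305) and (250,215) in crop pixels, with the rack's crossbar behind them. The cutter's posts are at (575,165) and (455,240), and the lever leans right with its grip at (680,65). Next I'll average some frames to refine the poses and to rectify the cassette fronts, so I can tell coarse from fine.

```bash
python3 - <<'E'
from h import *
np.set_printoptions(suppress=True,precision=1)
D={}
for n in("top","side"):
    F=[camera(n) for _ in range(8)]
    im=np.mean([f[0] for f in F],0); d=np.median([f[1] for f in F],0)
    np.savez(f"{n}1.npz",im=im,d=d); D[n]=(im,cloud(n,d),d)
def sel(n,lo,hi,box,mn=15):
    p=D[n][1]; k=(D[n][2]>0)&(p[...,2]>lo)&(p[...,2]<hi)&(p[...,0]>box[0])&(p[...,0]<box[1])&(p[...,1]>box[2])&(p[...,1]<box[3])
    c,l,st,_=cv2.connectedComponentsWithStats(k.astype(np.uint8))
    for i in range(1,c):
        if st[i,4]>=mn:
            q=p[l==i]; r=cv2.minAreaRect(q[:,:2].astype(np.float32)); print(n,lo,st[i],q.mean(0),"rect",np.array(r[0]),np.array(r[1]),round(r[2],1))
for n in D:
    print("cass"); sel(n,144,157,(350,530,190,380))
    print("posts");sel(n,144,166,(430,560,-10,130),5)
    print("table z",np.median(D[n][1][...,2][(abs(D[n][1][...,2])<15)&(D[n][2]>0)]))
    im,p,d=D[n]
    print("red/black grip"); k=(p[...,2]>170)&(p[...,0]>480)&(p[...,0]<620)&(abs(p[...,1]+20)<80)&(d>0)
    q=p[k]; g=im[k].mean(1)
    for lo in range(170,300,15):
        w=(q[:,2]>=lo)&(q[:,2]<lo+15)
        if w.any(): print(lo,w.sum(),q[w].mean(0),g[w].mean())
# rectified fronts
c=cal("top");Rm=rot(c);o=np.array(c["origin"])
im=D["top"][0].astype(np.float32)
th=np.deg2rad(41.3);X=np.array([np.cos(th),np.sin(th),0]);Y=np.array([-X[1],X[0],0])
out=[]
for C in((405,321),(476,240)):
    yy,zz=np.meshgrid(np.linspace(55,-55,330),np.linspace(155,25,390))
    P=np.array([C[0],C[1],0])-9*X+yy[...,None]*Y+zz[...,None]*np.array([0,0,1.])
    q=(P-o)@Rm; u=q[...,0]/q[...,2]*c["fx"]+c["cx"];v=q[...,1]/q[...,2]*c["fy"]+c["cy"]
    out.append(cv2.remap(im,u.astype(np.float32),v.astype(np.float32),cv2.INTER_CUBIC))
o2=np.hstack(out); o2=np.clip((o2-o2.min())/(o2.max()-o2.min())*300,0,255)
cv2.imwrite("pics/fronts.png",o2[:,:,::-1])
E
```

```text
cass
top 144 [162 206  62  45 203] [472.4 318.2 145.1] rect [475. 315.] [  8.7 169. ] 40.8
top 144 [208 215  34  28 301] [475.7 240.4 150.9] rect [476.3 240.8] [18.1 83.6] 40.7
top 144 [168 244  35  28 313] [403.8 323.3 151.1] rect [404.3 323.9] [18. 84.] 40.8
posts
top 144 [323 203  11  13  80] [536.    8.  156.5] rect [536.9   7.7] [31.6 14.8] 38.5
top 144 [282 231   5   4  12] [475.5 104.2 151. ] rect [475.7 104.4] [ 3.8 11.5] 37.7
top 144 [287 238   5   5  12] [459.7  91.9 150.5] rect [459.8  92. ] [ 3.5 12. ] 37.7
table z -0.34622131588821503
red/black grip
170 23 [541.5   1.2 178. ] 103.62318840579711
185 23 [546.   -4.7 192.8] 103.42753623188406
200 23 [549.9  -9.9 207.3] 101.63405797101449
215 27 [554.4 -15.6 222.3] 104.20987654320989
230 26 [558.2 -21.3 237.2] 99.65224358974358
245 27 [562.  -26.4 253.9] 75.13580246913581
260 45 [566.1 -31.6 267.9] 56.33518518518518
275 45 [571.9 -37.7 278.8] 61.15648148148147
cass
side 144 [258 229   9  32 268] [475.4 243.5 152.7] rect [477.4 241.2] [17.5 84.2] 40.0
side 144 [238 236  18  67 387] [470.3 315.5 146.1] rect [465.9 307. ] [ 35.
[... 194 characters left out ...]
side 144 [300 206   1   7   7] [475.8 106.5 150.7] rect [477.1 104.8] [ 0.1 12.2] 37.3
side 144 [308 206   2   7  14] [460.5  94.3 150.5] rect [461.4  93.2] [ 2.4 10.9] 37.7
table z 1.5599207168683051
red/black grip
170 28 [543.6   2.6 177.4] 112.75595238095241
185 34 [547.6  -4.5 192.8] 101.23161764705883
200 35 [552.5  -9.7 208.4] 102.37857142857143
215 28 [555.8 -15.6 222.6] 107.31696428571429
230 27 [559.6 -20.5 237.8] 111.21296296296296
245 33 [564.6 -25.6 253.5] 61.03914141414142
260 41 [567.4 -29.9 267.1] 29.076219512195117
275 29 [571.  -34.7 279.4] 37.787356321839084[ WARN:0@7.896] global loadsave.cpp:1063 imwrite_ Unsupported depth image for selected encoder is fallbacked to CV_8U.
```

View pics/fronts.png

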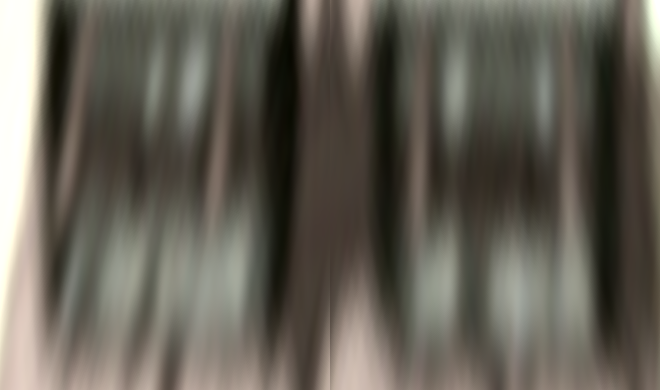

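The rectified fronts, with the prongs at the top and patches at z of about 50 below them, don't settle which is which. I'll enlarge the raw averaged pixels.

```bash
python3 - <<'E'
from h import *
im=np.load("top1.npz")["im"][212:284,160:256]
im=np.clip((im-40)/(190-40),0,1)*255
cv2.imwrite("pics/zoom.png",cv2.resize(im.astype(np.uint8)[:,:,::-1],None,fx=8.3,fy=8.3,interpolation=cv2.INTER_CUBIC))
E
```

```text
(no output)
```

View pics/zoom.png

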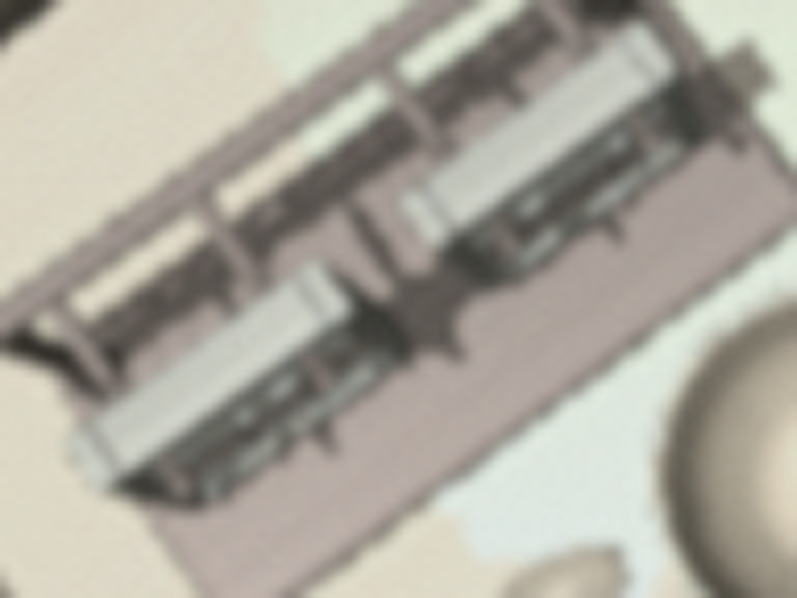

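The zoom shows both handle bars clearly, A at (545,130) and B at (220,375). The window ledges below them carry blade notches, so I'll take intensity profiles along those ledges.

```bash
python3 - <<'E'
from h import *
np.set_printoptions(linewidth=250)
t=np.load("top1.npz");im=t["im"].mean(2).astype(np.float32)
c=cal("top");Rm=rot(c);o=np.array(c["origin"])
th=np.deg2rad(40.7);X=np.array([np.cos(th),np.sin(th),0]);Y=np.array([-X[1],X[0],0])
y=np.arange(-44,45,2.)
print("y  ",y.astype(int))
for nm,C in(("A",(476.5,241)),("B",(404.5,324))):
  for x in(-9,0):
    for z in range(40,120,6):
      P=np.array([C[0],C[1],0])+x*X+y[:,None]*Y+z*np.array([0,0,1.])
      q=(P-o)@Rm;u=q[:,0]/q[:,2]*c["fx"]+c["cx"];v=q[:,1]/q[:,2]*c["fy"]+c["cy"]
      g=cv2.remap(im,u[None].astype(np.float32),v[None].astype(np.float32),cv2.INTER_LINEAR)[0]
      if x==-9: print(nm,z,g.astype(int))
s=np.load("side1.npz")["im"]
E
```

```text
y   [-44 -42 -40 -38 -36 -34 -32 -30 -28 -26 -24 -22 -20 -18 -16 -14 -12 -10  -8  -6  -4  -2   0   2   4   6   8  10  12  14  16  18  20  22  24  26  28  30  32  34  36  38  40  42  44]
A 40 [ 90  89  85  87  90  98 108 112 113 115 114 112 110 111 113 113 114 118 120 118 114 111 108 101  98  95  96  97 105 110 116 114 114 114 112 109 102  98  94  96  98 102 109 115 120]
A 46 [ 89  86  82  81  87  95 107 115 117 118 117 114 111 112 115 116 118 121 123 121 119 114 112 103  97  94  94  98 106 114 119 119 117 118 114 110 102  96  92  89  92  94 102 109 113]
A 52 [ 88  84  81  78  83  93 106 115 120 120 118 114 112 112 117 116 119 122 124 122 120 116 111 103  97  94  95  99 107 118 120 123 118 118 115 109 101  95  90  86  86  90  95 102 106]
A 58 [ 87  83  80  78  81  91 105 113 119 120 117 112 109 111 113 115 115 119 120 122 117 116 108 102  96  94  95  99 106 119 119 118 117 114 113 107 100  94  88  84  81  86  90  97  99]
A 64 [ 87  82  79  78  80  88 100 111 115 119 115 109 105 107 108 110 109 112 115 114 111 109 105  99  95  94  94  97 105 112 115 112 111 108 110 106  99  93  87  82 
[... 3629 characters left out ...]
101 105  98  91  90  97 101 100  98  95  94  93  97  96  93  89  90  91  91  90  91  90  91  90  94 102 104  96  85  81  91 104 126 148]
B 106 [ 74  74  76  78  80  86  90  90  89  88  95 101 102  95  92  98 104 109 107 101  97  96  98 103 102  96  92  92  92  92  91  91  92  92  93  97 103 101  90  82  80  89 107 130 152]
B 112 [ 74  74  76  77  80  87  92  92  91  91  96 102 100  96  96 106 113 115 113 103  99  99 104 109 106  98  95  95  94  93  93  93  94  95  96  99 102  97  86  79  80  89 110 136 154]
B 118 [ 74  74  76  76  82  89  94  94  93  94  98 102 100  96 103 112 121 119 113 103  99 102 108 113 106  99  98  97  96  96  95  96  97  97  99 102 101  93  83  77  80  91 116 141 156]
```

```bash
python3 - <<'E'
from h import *
from scipy.ndimage import gaussian_filter1d as gf
np.set_printoptions(linewidth=250,suppress=True,precision=1)
im=np.mean([camera("top")[0] for _ in range(24)],0).mean(2).astype(np.float32)
c=cal("top");Rm=rot(c);o=np.array(c["origin"])
th=np.deg2rad(40.7);X=np.array([np.cos(th),np.sin(th),0]);Y=np.array([-X[1],X[0],0])
y=np.arange(-36,37,1.)
for nm,C in(("A",(476.5,241)),("B",(404.5,324))):
  for z0 in (66,74,82,90):
    g=0
    for z in range(z0,z0+8,2):
      P=np.array([C[0],C[1],0])-9*X+y[:,None]*Y+z*np.array([0,0,1.])
      q=(P-o)@Rm;u=q[:,0]/q[:,2]*c["fx"]+c["cx"];v=q[:,1]/q[:,2]*c["fy"]+c["cy"]
      g=g+cv2.remap(im,u[None].astype(np.float32),v[None].astype(np.float32),cv2.INTER_CUBIC)[0]/4
    h=gf(g,1)-gf(g,8); pk=[(int(y[i]),round(float(h[i]),1)) for i in range(1,len(y)-1) if h[i]>h[i-1] and h[i]>h[i+1]]
    print(nm,z0,pk)
E
```

```text
A 66 [(-27, 12.2), (-15, -0.9), (-7, 5.4), (15, 7.6), (25, 7.4)]
A 74 [(-26, 14.1), (-16, -2.8), (-7, 3.0), (14, 3.3), (26, 11.3)]
A 82 [(-26, 14.9), (-17, -3.3), (-7, 1.6), (4, 0.1), (14, 1.0), (25, 14.5)]
A 90 [(-25, 13.6), (-18, -1.1), (-7, 0.1), (3, 0.3), (13, 2.2), (25, 14.5)]
B 66 [(-27, 7.6), (-18, 2.8), (-5, 1.6), (6, 2.0), (14, 3.8), (26, 3.3), (35, -1.3)]
B 74 [(-29, 4.0), (-18, 6.9), (-5, 0.9), (3, 1.6), (13, 2.1), (23, 1.3), (33, 4.2)]
B 82 [(-31, 1.2), (-19, 11.2), (-5, 0.4), (1, 1.4), (13, 1.6), (21, 0.1), (32, 8.8)]
B 90 [(-31, 0.5), (-20, 12.6), (-7, 1.6), (1, 0.5), (12, 0.6), (20, -0.7), (31, 11.7)]
```

```bash
python3 - <<'E'
from h import *
np.set_printoptions(linewidth=250,suppress=True,precision=0)
d=np.median([camera("top")[1] for _ in range(15)]+[np.load("top1.npz")["d"]],0)
p=cloud("top",d);c=cal("top");o=np.array(c["origin"])
th=np.deg2rad(40.7);X=np.array([np.cos(th),np.sin(th),0]);Y=np.array([-X[1],X[0],0])
for nm,C in(("A",(476.5,241,0)),("B",(404.5,324,0))):
    C=np.array(C); r=p-o; xr=(p-C)@X; 
    # intersection of ray with front plane x=-9
    t=(-9-(o-C)@X)/(r@X); f=o+t[...,None]*r; fy=(f-C)@Y; fz=f[...,2]
    k=(abs(fy)<34)&(fz>25)&(fz<125)&(d>0)
    print(nm)
    for zb in range(30,125,10):
        m=k&(fz>=zb)&(fz<zb+10); i=np.argsort(fy[m]); 
        print(zb,"drop",np.percentile((fz-p[...,2])[m],[10,30,50,70,90]),"y:drop"," ".join(f"{int(a)}:{int(b)}" for a,b in zip(fy[m][i],(fz-p[...,2])[m][i])))
E
```

```text
A
30 drop [-2. -1. -1. -1.  7.] y:drop -33:0 -29:17 -23:-1 -20:-1 -14:-1 -11:-1 -7:-1 -2:0 1:-2 5:-2 10:0 14:-1 17:16 19:-1 23:-1 26:0 32:-1
40 drop [1. 1. 4. 5. 8.] y:drop -30:1 -27:0 -25:8 -21:4 -18:1 -12:6 -9:3 -5:1 0:5 3:1 7:0 8:9 12:5 16:1 21:7 24:3 28:1 33:5
50 drop [10. 12. 14. 15. 17.] y:drop -31:14 -28:11 -22:16 -19:14 -16:9 -10:14 -6:13 -3:10 -1:18 1:14 5:11 10:16 14:14 17:11 23:16 26:13 30:9 32:18
60 drop [15. 17. 20. 22. 24.] y:drop -33:16 -29:23 -26:20 -20:26 -17:22 -13:19 -11:16 -8:25 -4:21 0:16 3:23 7:20 12:15 16:23 19:19 21:17 24:-75 28:21 33:8
70 drop [-69.  16.  19.  21.  24.] y:drop -30:23 -27:-69 -24:-72 -21:15 -18:23 -15:20 -9:15 -6:21 -2:18 2:24 5:21 9:17 11:15 14:23 18:20 23:-65 26:-69 30:19
80 drop [-57.  16.  18.  20.  22.] y:drop -31:16 -28:22 -25:-62 -19:24 -16:21 -13:18 -11:16 -7:23 -4:20 0:17 0:16 4:21 7:19 12:15 16:21 19:19 21:15 25:-57 28:-58 31:18 33:12
90 drop [-50.  16.  19.  21.  23.] y:drop -33:16 -29:24 -26:-49 -23:-52 -21:16 -17:22 -14:19 -9:24 -5:21 -2:18 0:16 2:22 6:21 9:17 11:16 14:23 18:20 23:-45 26:-49 30:18 31:16
100 drop [-34.  -2.  -1.  -
[... 1244 characters left out ...]
8:25 -4:22 -1:19 3:24 6:20 10:18 11:26 15:23 18:20 23:24 26:21 30:-61
90 drop [-46.  19.  28.  32.  34.] y:drop -32:26 -30:35 -27:32 -23:28 -19:-46 -15:31 -12:17 -11:15 -7:33 -3:30 0:27 0:35 4:33 7:23 12:34 16:31 19:28 20:16 24:33 27:-47 31:-53 32:-43
100 drop [-33.  -1.  -1.   0.  20.] y:drop -33:0 -29:0 -26:20 -22:-41 -21:-32 -18:-33 -14:19 -9:0 -6:0 -2:17 -1:-1 1:0 5:19 8:16 9:0 13:-1 16:19 21:-1 24:0 28:-41 29:-32 32:-1
110 drop [-17.   1.   3.   5.   6.] y:drop -31:6 -28:3 -25:0 -23:-19 -20:-22 -16:1 -13:0 -12:6 -8:3 -5:0 0:5 2:3 6:0 7:7 10:5 14:2 17:0 18:6 22:3 25:-26 29:5 33:4
120 drop [-12.  10.  11.  12.  13.] y:drop -27:11 -19:12 -15:9 -7:11 -4:9 3:11 11:13 15:9 22:-11 26:-19 30:13
```

Depth through the windows settles it. Behind cassette A (right hook) the level blades step about 10 mm, so A is fine. Behind B (left hook) they step about 20 mm, so B is coarse.

- **Coarse cassette:** centre (404.8, 323.8), x axis at 40.9°.
- **Pocket:** (502.8, 53.1), x axis at 37.0°. The separations match the given sizes (109.7 mm between cassettes, 113.8 mm between posts).

Now I'll move above the coarse handle.

{"fn": "jog_arm", "kwargs": {"plan": [0.209, 0.373, 0.045, 0, 0, 57, 0.209, 0.373, 0.045, 0, 0, 57, 0.209, 0.373, 0.045, 0, 0, 57, 0.209, 0.373, 0.045, 0, 0, 57, 0.209, 0.373, 0.045, 0, 0, 57, 0.209, 0.373, 0.045, 0, 0, 57, 0.209, 0.373, 0.045, 0, 0, 57, 0.209, 0.373, 0.045, 0, 0, 57, 0.209, 0.373, 0.045, 0, 0, 57, 0.2335, 0.8465, 0.0, 0, 0, 112.8, 0.2335, 0.8465, 0.0, 0, 0, 112.8, 0.2335, 0.8465, 0.0, 0, 0, 112.8, 0.2335, 0.8465, 0.0, 0, 0, 112.8, 0.2335, 0.8465, 0.0, 0, 0, 112.8, 0.2335, 0.8465, 0.0, 0, 0, 112.8, 0.2335, 0.8465, 0.0, 0, 0, 112.8, 0.2335, 0.8465, 0.0, 0, 0, 112.8, 0.2335, 0.8465, 0.0, 0, 0, 112.8, 0.2335, 0.8465, 0.0, 0, 0, 112.8, 0.2335, 0.8465, 0.0, 0, 0, 112.8], "claw": 0.04, "force": 20}}

```text
clock: 4.85
eef_pos: [404.2, 326.4, 204.5]
eef_rot: [-3.14, -0.0, 2.289]
wrist_force: [0.6, -0.2, 0.3]
finger_gap: 39.9
finger_force: 0.0
```

{"fn": "jog_arm", "kwargs": {"plan": [0, 0, 0, 0, 0, 0, 0, 0, 0, 0, 0, 0, 0, 0, -0.025, 0, 0, 0, 0, 0, -0.04, 0, 0, 0, 0, 0, -0.04, 0, 0, 0]}}

```text
clock: 5.35
eef_pos: [404.5, 322.4, 164.2]
eef_rot: [-3.139, -0.0, 2.284]
wrist_force: [0.5, -0.5, 0.4]
finger_gap: 40.1
finger_force: 0.0
```

```bash
python3 - <<'E'
from h import *
np.set_printoptions(suppress=True,precision=1)
im,d=camera("side"); im=im[150:330,180:360]
cv2.imwrite("pics/s2.png",cv2.resize(im[:,:,::-1],None,fx=3.2,fy=3.2,interpolation=cv2.INTER_CUBIC))
print(manip.read_state()["eef_pos"])
E
```

```text
[404.9 323.  165.5]
```

View pics/s2.png

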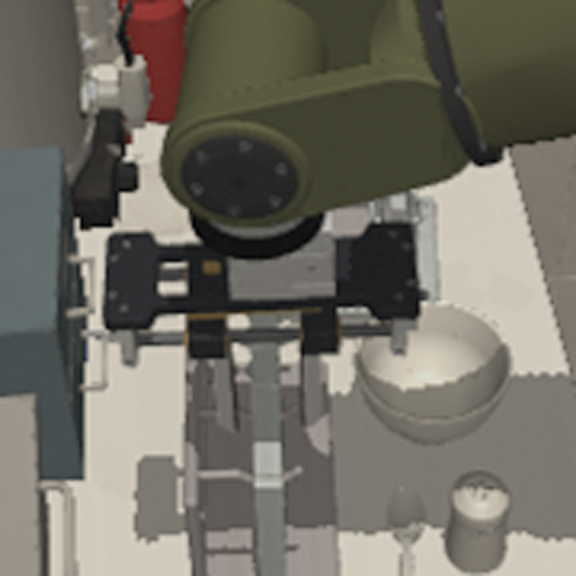

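The side view shows the fingers at crop (225,400) and (312,400), straddling the near (coarse) cassette's bar at (265,440), well centred. I'll descend and grip.

{"fn": "jog_arm", "kwargs": {"plan": [0, 0, -0.02, 0, 0, 0, 0, 0, -0.035, 0, 0, 0, 0, 0, -0.039, 0, 0, 0, 0, 0, -0.039, 0, 0, 0, 0, 0, -0.039, 0, 0, 0]}}

```text
clock: 5.9
eef_pos: [405.3, 324.0, 127.7]
eef_rot: [3.14, 0.0, 2.285]
wrist_force: [0.5, -0.4, 0.3]
finger_gap: 40.5
finger_force: 0.0
```

{"fn": "jog_arm", "kwargs": {"plan": [0, 0, 0, 0, 0, 0, 0, 0, 0, 0, 0, 0, 0, 0, 0, 0, 0, 0, 0, 0, 0, 0, 0, 0, 0, 0, 0, 0, 0, 0, 0, 0, 0, 0, 0, 0], "claw": 0.0, "force": 25}}

```text
clock: 6.5
eef_pos: [405.0, 324.0, 126.8]
eef_rot: [3.141, 0.0, 2.286]
wrist_force: [-0.7, -0.9, 5.1]
finger_gap: 17.7
finger_force: 25.0
```

{"fn": "jog_arm", "kwargs": {"plan": [0, 0, 0.005, 0, 0, 0, 0, 0, 0.01, 0, 0, 0, 0, 0, 0.013, 0, 0, 0, 0, 0, 0.013, 0, 0, 0, 0, 0, 0.013, 0, 0, 0], "force": 35}}

```text
clock: 7.0
eef_pos: [404.8, 323.8, 139.4]
eef_rot: [-3.141, 0.0, 2.286]
wrist_force: [-0.7, 1.4, -3.1]
finger_gap: 17.7
finger_force: 35.0
```

{"fn": "jog_arm", "kwargs": {"plan": [-0.0076, -0.0066, 0, 0, 0, 0, -0.0189, -0.0164, 0, 0, 0, 0, -0.0302, -0.0262, 0, 0, 0, 0, -0.0416, -0.036, 0, 0, 0, 0, -0.0529, -0.0458, 0, 0, 0, 0, -0.0529, -0.0458, 0, 0, 0, 0]}}

```text
clock: 7.6
eef_pos: [350.6, 277.1, 139.4]
eef_rot: [-3.141, -0.0, 2.286]
wrist_force: [0.6, 0.1, -3.8]
finger_gap: 17.6
finger_force: 35.0
```

{"fn": "jog_arm", "kwargs": {"plan": [0, 0, 0.03, 0, 0, 0, 0, 0, 0.07, 0, 0, 0, 0, 0, 0.11, 0, 0, 0, 0.01, -0.015, 0.133, 0, 0, -0.5, 0.03, -0.045, 0.133, 0, 0, -1, 0.055, -0.082, 0.133, 0, 0, -2, 0.08, -0.119, 0.133, 0, 0, -3, 0.105, -0.156, 0.133, 0, 0, -3.9, 0.128, -0.19, 0.133, 0, 0, -3.9, 0.143, -0.213, 0.133, 0, 0, -3.9, 0.151, -0.225, 0.133, 0, 0, -3.9, 0.151, -0.225, 0.133, 0, 0, -3.9, 0.151, -0.225, 0.133, 0, 0, -3.9]}}

```text
clock: 8.9
eef_pos: [502.7, 53.7, 272.3]
eef_rot: [-3.141, -0.0, 2.218]
wrist_force: [-0.2, 0.6, -3.5]
finger_gap: 17.9
finger_force: 35.0
```

```bash
python3 - <<'E'
from h import *
print(manip.read_state()["eef_pos"])
im,d=camera("side");np.savez("side3.npz",im=im,d=d)
im=im[60:310,200:400]
cv2.imwrite("pics/s3.png",cv2.resize(im[:,:,::-1],None,fx=2.4,fy=2.4,interpolation=cv2.INTER_CUBIC))
E
```

```text
[502.66654326  53.73845585 272.29731797]
```

View pics/s3.png

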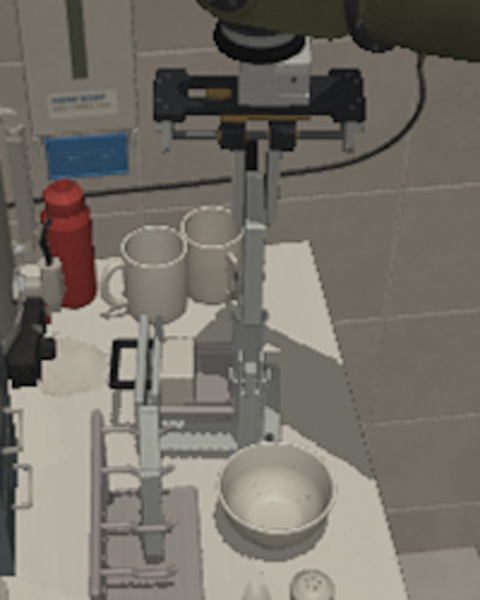

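The side view shows the cassette held upright above the cutter at crop (255,270), with the fine one still on the rack at (150,450). Before fitting it, I'll turn it briefly so the side camera sees its face and I can confirm the identity.

{"fn": "jog_arm", "kwargs": {"plan": [0, 0, 0.03, 0, 0, 7, 0, 0, 0.03, 0, 0, 15, 0, 0, 0.03, 0, 0, 23, 0, 0, 0.03, 0, 0, 31, 0, 0, 0.03, 0, 0, 38, 0, 0, 0.03, 0, 0, 45, 0, 0, 0.03, 0, 0, 45]}}

```text
clock: 9.65
eef_pos: [502.5, 54.1, 302.7]
eef_rot: [3.141, 0.0, 3.006]
wrist_force: [-0.5, -0.4, -2.6]
finger_gap: 17.8
finger_force: 35.0
```

```bash
python3 - <<'E'
from h import *
im,d=camera("side")
im=im[120:230,250:370]
cv2.imwrite("pics/s4.png",cv2.resize(im[:,:,::-1],None,fx=4.5,fy=4.5,interpolation=cv2.INTER_CUBIC))
E
```

```text
(no output)
```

View pics/s4.png

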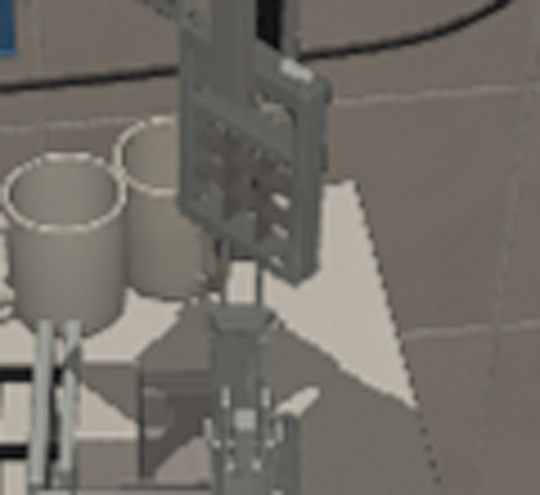

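The picture shows a 3 x 3 window, nine openings at crop (240,190), so this is the coarse cassette. I'll turn it back and lower it to just above the lips.

{"fn": "jog_arm", "kwargs": {"plan": [0, 0, 0, 0, 0, -7, 0, 0, 0, 0, 0, -15, 0, 0, 0, 0, 0, -23, 0, 0, 0, 0, 0, -31, 0, 0, 0, 0, 0, -38, 0, 0, 0, 0, 0, -45, 0, 0, -0.02, 0, 0, -45, 0, 0, -0.045, 0, 0, -45, 0, 0, -0.07, 0, 0, -45, 0, 0, -0.086, 0, 0, -45, 0, 0, -0.088, 0, 0, -45, 0, 0, -0.088, 0, 0, -45]}}

```text
clock: 10.9
eef_pos: [502.9, 53.4, 214.9]
eef_rot: [3.142, 0.0, 2.216]
wrist_force: [-0.3, 0.6, -2.7]
finger_gap: 17.7
finger_force: 35.0
```

```bash
python3 - <<'E'
from h import *
np.set_printoptions(suppress=True,precision=1)
print(manip.read_state()["eef_pos"],manip.read_state()["wrist_force"])
d=np.median([camera("side")[1] for _ in range(5)],0); p=cloud("side",d)
th=np.deg2rad(37);X=np.array([np.cos(th),np.sin(th),0]);Y=np.array([-X[1],X[0],0]);C=np.array([502.8,53.1,0])
x=(p-C)@X;y=(p-C)@Y;z=p[...,2]
k=(abs(x)<40)&(abs(y)<75)&(d>0)
# near edge face of cassette (y~+42) by height, and post outer face (y~65)
for lo,hi in((50,62),(62,74),(80,96),(100,110),(112,124),(126,136),(140,149),(160,175),(175,190),(190,205),(205,220)):
    m=k&(z>lo)&(z<hi)&(y>30); 
    if m.sum()>3: print(lo,m.sum(),"x",np.percentile(x[m],[5,50,95]),"y",np.percentile(y[m],[5,50,95]))
d=np.median([camera("top")[1] for _ in range(5)],0); p=cloud("top",d)
x=(p-C)@X;y=(p-C)@Y;z=p[...,2]
m=(z>144)&(z<156)&(abs(x)<25)&(y>45)&(y<70)&(d>0);print("top post",m.sum(),x[m].min(),x[m].mean(),x[m].max(),y[m].mean())
E
```

```text
[502.9  53.4 214.9] [-0.3  0.6 -2.7]
50 65 x [-13.2   8.9  36. ] y [32.6 49.4 61.8]
62 86 x [-12.8  14.   35.8] y [34.  47.6 62.2]
80 62 x [-14.5   2.3  16.5] y [46.3 60.6 62.2]
100 50 x [-14.1   1.5  15.8] y [37.9 59.7 62.4]
112 54 x [-18.5   0.7  19.4] y [36.9 60.1 62.9]
126 51 x [-9.5  0.9  9. ] y [39.4 56.  63.1]
140 29 x [-10.2  -1.2  10.4] y [39.5 40.6 62.2]
160 38 x [-7.5  0.5  8.6] y [39.6 40.7 42.5]
175 38 x [-7.1  0.8  8.8] y [38.4 40.7 42.4]
190 39 x [-7.1  0.1  9. ] y [37.6 40.7 41.9]
205 40 x [-8.6 -0.7  7.1] y [39.4 40.7 42.2]
top post 12 7.306886948330523 8.945969102302486 11.19728242703513 57.192999301886836
```

{"fn": "jog_arm", "kwargs": {"plan": [0.0006, -0.0008, -0.01, 0, 0, 0, 0.0006, -0.0008, -0.02, 0, 0, 0, 0.0006, -0.0008, -0.028, 0, 0, 0, 0.0006, -0.0008, -0.036, 0, 0, 0, 0.0006, -0.0008, -0.044, 0, 0, 0, 0.0006, -0.0008, -0.044, 0, 0, 0]}}

```text
clock: 12.0
eef_pos: [503.2, 52.3, 169.2]
eef_rot: [-3.14, -0.001, 2.218]
wrist_force: [0.5, 0.8, -3.3]
finger_gap: 17.4
finger_force: 35.0
```

{"fn": "jog_arm", "kwargs": {"plan": [0, 0, -0.008, 0, 0, 0, 0, 0, -0.016, 0, 0, 0, 0, 0, -0.024, 0, 0, 0, 0, 0, -0.032, 0, 0, 0, 0, 0, -0.04, 0, 0, 0, 0, 0, -0.043, 0, 0, 0, 0, 0, -0.043, 0, 0, 0]}}

```text
clock: 12.7
eef_pos: [503.4, 52.3, 127.0]
eef_rot: [-3.141, -0.0, 2.217]
wrist_force: [0.7, -0.1, -3.1]
finger_gap: 17.6
finger_force: 35.0
```

{"fn": "jog_arm", "kwargs": {"plan": [0, 0, -0.003, 0, 0, 0, 0, 0, -0.005, 0, 0, 0, 0, 0, -0.007, 0, 0, 0, 0, 0, -0.008, 0, 0, 0, 0, 0, -0.009, 0, 0, 0, 0, 0, -0.009, 0, 0, 0]}}

```text
clock: 13.3
eef_pos: [503.8, 52.3, 118.9]
eef_rot: [3.141, 0.0, 2.217]
wrist_force: [-1.0, 1.4, 1.9]
finger_gap: 17.8
finger_force: 35.0
```

{"fn": "jog_arm", "kwargs": {"plan": [0, 0, -0.001, 0, 0, 0, 0, 0, -0.0015, 0, 0, 0, 0, 0, -0.0015, 0, 0, 0]}}

```text
clock: 13.6
eef_pos: [504.2, 52.5, 118.9]
eef_rot: [3.139, 0.001, 2.218]
wrist_force: [-6.6, 1.7, 18.8]
finger_gap: 17.6
finger_force: 35.0
```

It's seated: the TCP is at 118.9 (118.6 expected), with firm resistance. I'll release and withdraw upward.

{"fn": "jog_arm", "kwargs": {"plan": [0, 0, 0.001, 0, 0, 0, 0, 0, 0.001, 0, 0, 0, 0, 0, 0.001, 0, 0, 0, 0, 0, 0.001, 0, 0, 0, 0, 0, 0.001, 0, 0, 0], "claw": 0.04}}

```text
clock: 14.1
eef_pos: [503.5, 52.2, 117.8]
eef_rot: [-3.141, -0.0, 2.217]
wrist_force: [0.1, -0.3, 0.4]
finger_gap: 40.0
finger_force: 0.0
```

{"fn": "jog_arm", "kwargs": {"plan": [0, 0, 0.01, 0, 0, 0, 0, 0, 0.03, 0, 0, 0, 0, 0, 0.06, 0, 0, 0, 0, 0, 0.1, 0, 0, 0, 0, 0, 0.14, 0, 0, 0, 0, 0, 0.18, 0, 0, 0, 0, 0, 0.22, 0, 0, 0, 0, 0, 0.22, 0, 0, 0]}}

```text
clock: 14.9
eef_pos: [504.4, 52.3, 343.9]
eef_rot: [3.134, 0.005, 2.217]
wrist_force: [1.2, 0.5, -0.3]
finger_gap: 40.1
finger_force: 0.0
```

```bash
python3 - <<'E'
from h import *
np.set_printoptions(suppress=True,precision=1)
print(manip.read_state()["eef_pos"])
th=np.deg2rad(37);X=np.array([np.cos(th),np.sin(th),0]);Y=np.array([-X[1],X[0],0]);C=np.array([503.2,52.3,0])
for n in("side","top"):
    d=np.median([camera(n)[1] for _ in range(5)],0); p=cloud(n,d)
    x=(p-C)@X;y=(p-C)@Y;z=p[...,2]
    m=(abs(x)<9)&(abs(y)<42)&(z>120)&(z<190)&(d>0); print(n,m.sum(),"top z",np.percentile(z[m],[10,50,90]) if m.any() else 0)
    m=(abs(x)<15)&(y<-56)&(y>-160)&(z>165)&(z<310)&(d>0); A=np.polyfit(z[m],y[m],1); print("lever y at z=151,270:",np.polyval(A,[151,270]),"q",np.pi/2-np.arctan(A[0]),x[m].mean(),z[m].max(),y[m].min())
E
```

```text
[504.4  52.3 343.9]
side 230 top z [134.9 145.  146.3]
lever y at z=151,270: [ -52.7 -106.6] q 1.9957423776678715 1.7460248943456036 284.4022183180148 -117.10210767938501
top 11 top z [143.6 144.  144.7]Traceback (most recent call last):
  File "<stdin>", line 9, in <module>
    raise TypeError("expected non-empty vector for x")
TypeError: expected non-empty vector for x
```

```bash
python3 - <<'E'
from h import *
np.set_printoptions(suppress=True,precision=0)
th=np.deg2rad(37);X=np.array([np.cos(th),np.sin(th),0]);Y=np.array([-X[1],X[0],0]);C=np.array([503.2,52.3,0])
for n in("side","top"):
    d=np.load(n+"1.npz")["d"]; p=cloud(n,d); x=(p-C)@X;y=(p-C)@Y;z=p[...,2]
    m=(abs(x)<140)&(y<30)&(y>-330)&(z>225)&(d>0)&~((abs(x)<25)&(y>-135))
    print(n,m.sum()); 
    if m.any(): print(np.percentile(x[m],[0,50,100]),np.percentile(y[m],[0,50,100]),z[m].min())
E
```

```text
side 10984
[-140.   11.  140.] [-326. -302. -176.] 225.027296072073
top 27404
[-140.   10.  140.] [-323. -300. -175.] 225.00379555593338
```

```bash
python3 - <<'E'
from h import *
np.set_printoptions(suppress=True,precision=0)
th=np.deg2rad(37);X=np.array([np.cos(th),np.sin(th),0]);Y=np.array([-X[1],X[0],0]);C=np.array([503.2,52.3,0])
for n in("side","top"):
    d=np.load(n+"1.npz")["d"]; p=cloud(n,d); x=(p-C)@X;y=(p-C)@Y;z=p[...,2]
    m=(abs(x)<140)&(y<30)&(y>-285)&(z>225)&(d>0)&~((abs(x)<25)&(y>-135))
    for a in range(-290,-130,15):
        k=m&(y>=a)&(y<a+15)
        if k.sum()>3: print(n,a,k.sum(),x[k].min(),x[k].max(),z[k].min(),z[k].max())
E
```

```text
side -290 62 112.85188168306136 139.95995378869677 245.80525035486062 485.0145587433609
side -275 5 130.89957788682557 138.0125035085556 450.7374881448527 451.7779549884725
side -260 17 127.47055798056148 139.89589303327253 449.1623662771616 452.10180942652016
side -245 20 126.58417195601513 138.7609182976004 450.44625779523335 452.56208033244195
side -230 22 123.37386550418839 139.8726457604761 450.7029339290473 452.69032152806517
side -215 27 122.5536201593549 139.0841432418395 450.17191234910763 452.25213850744876
side -200 70 118.41596367061611 139.69679032720134 225.8871034691897 451.9785004901489
side -185 752 118.32080415020606 139.98181024299464 225.78694087202894 449.99632041300606
top -290 856 114.2888621610525 139.96013810759194 225.59439365152218 566.188431404597
top -275 208 127.7634536355976 139.57846922799004 225.1206203480557 450.0779528281313
top -260 231 125.6687277146595 139.9686002803775 240.47354733345583 450.45458294783896
top -245 238 123.58965393701017 139.95406082416218 241.13267006535148 450.10817813237986
top -230 259 121.61174738135014 139.98155413153148 240.8640194207794 450.333909934208
top -215 260 119.46441042232993 139.68853489153028 239.78831646804952 450.2989670992006
top -200 295 117.2444302532796 139.99688191058448 227.6454249645999 450.5323278682433
top -185 685 117.0015981161526 139.94672605283628 226.70437415893923 447.8297665362785
```

{"fn": "jog_arm", "kwargs": {"plan": [0.022, -0.029, 0, 0, 0, 0, 0.044, -0.058, 0, 0, 0, 0, 0.066, -0.087, 0, 0, 0, 0, 0.0873, -0.1158, 0, 0, 0, 0, 0.0873, -0.1158, 0, 0, 0, 0, 0.0873, -0.1158, 0, 0, 0, 0, 0.0873, -0.1158, -0.03, 0, 0, 0, 0.0873, -0.1158, -0.06, 0, 0, 0, 0.0873, -0.1158, -0.08, 0, 0, 0, 0.0873, -0.1158, -0.08, 0, 0, 0, 0.0873, -0.1158, -0.08, 0, 0, 0], "claw": 0.0, "force": 10}}

```text
clock: 16.5
eef_pos: [590.8, -62.9, 259.2]
eef_rot: [3.141, 0.001, 2.218]
wrist_force: [0.1, 0.2, -0.3]
finger_gap: 0.1
finger_force: 0.0
```

{"fn": "jog_arm", "kwargs": {"plan": [-0.009, 0.012, 0.0, 0, 0, 0, -0.0181, 0.024, 0.002, 0, 0, 0, -0.0271, 0.0359, 0.007, 0, 0, 0, -0.0361, 0.0479, 0.014, 0, 0, 0, -0.0439, 0.0583, 0.02, 0, 0, 0, -0.0439, 0.0583, 0.02, 0, 0, 0]}}

```text
clock: 17.1
eef_pos: [546.5, -3.8, 279.7]
eef_rot: [3.14, 0.001, 2.219]
wrist_force: [0.5, -0.2, -0.7]
finger_gap: 0.7
finger_force: 0.0
```

{"fn": "jog_arm", "kwargs": {"plan": [-0.0102, 0.0136, 0, 0, 0, 0, -0.0208, 0.0276, -0.0014, 0, 0, 0, -0.0281, 0.0373, -0.005, 0, 0, 0, -0.0354, 0.047, -0.0092, 0, 0, 0, -0.0421, 0.0559, -0.015, 0, 0, 0, -0.0489, 0.0649, -0.0216, 0, 0, 0, -0.0548, 0.0727, -0.0297, 0, 0, 0, -0.0606, 0.0804, -0.0383, 0, 0, 0, -0.0656, 0.087, -0.048, 0, 0, 0, -0.0701, 0.093, -0.0585, 0, 0, 0, -0.0737, 0.0978, -0.07, 0, 0, 0, -0.077, 0.1021, -0.0815, 0, 0, 0, -0.077, 0.1021, -0.0815, 0, 0, 0]}}

```text
clock: 18.4
eef_pos: [469.0, 97.2, 194.7]
eef_rot: [-3.139, -0.001, 2.218]
wrist_force: [1.3, 0.7, -0.0]
finger_gap: 0.2
finger_force: 0.0
```

```bash
cat > lev.py <<'E'
from h import *
np.set_printoptions(suppress=True,precision=1)
s=manip.read_state();print(s["eef_pos"],s["wrist_force"])
th=np.deg2rad(37);X=np.array([np.cos(th),np.sin(th),0]);Y=np.array([-X[1],X[0],0]);C=np.array([503.2,52.3,0])
for n in("side","top"):
    im,d=camera(n); p=cloud(n,d); x=(p-C)@X;y=(p-C)@Y;z=p[...,2]
    for a in range(-120,100,12):
        m=(abs(x)<7)&(y>=a)&(y<a+12)&(z>140)&(d>0)
        if m.any(): print(n,a,m.sum(),np.percentile(z[m],[10,50,90]),im[m].mean())
E
python3 lev.py
```

```text
[469.   97.2 194.7] [ 1.3  0.7 -0. ]
side 0 21 [489.2 496.8 500.9] 62.65079365079365
side 12 12 [495.1 498.7 502. ] 61.19444444444444
side 24 17 [498.4 500.1 502.4] 70.17647058823529
side 36 36 [142.7 501.4 503.2] 77.73148148148148
side 48 44 [190.1 501.7 503.4] 70.8409090909091
side 60 212 [200.3 244.6 501.7] 81.39150943396227
side 72 202 [192.8 336.5 500.5] 68.24092409240924
side 84 172 [308.2 387.3 408.7] 49.12015503875969
side 96 12 [511.8 513.5 515.2] 70.63888888888889
top -12 26 [482.  489.6 496.6] 89.12820512820512
top 0 62 [485.4 495.4 499.4] 71.86021505376344
top 12 57 [491.9 495.4 498.8] 76.23391812865498
top 24 69 [496.5 499.5 501.5] 80.70531400966183
top 36 74 [499.3 501.  503.1] 83.54504504504504
top 48 75 [500.4 501.8 503.3] 87.1288888888889
top 60 77 [500.2 501.7 503. ] 90.81818181818181
top 72 84 [498.7 500.7 502.7] 90.61111111111111
top 84 95 [493.5 497.8 501.1] 85.85964912280701
top 96 65 [490.6 510.3 513.6] 81.29230769230769
```

{"fn": "jog_arm", "kwargs": {"plan": [-0.0018, 0.0024, -0.01, 0, 0, 0, -0.0033, 0.0044, -0.0184, 0, 0, 0, -0.0043, 0.0057, -0.028, 0, 0, 0, -0.0048, 0.0065, -0.0335, 0, 0, 0, -0.0048, 0.0065, -0.0375, 0, 0, 0, -0.0048, 0.0065, -0.0375, 0, 0, 0]}}

```text
clock: 19.1
eef_pos: [465.0, 103.5, 159.1]
eef_rot: [-3.141, -0.0, 2.218]
wrist_force: [-3.0, 0.4, 4.3]
finger_gap: 0.5
finger_force: 1.7
```

{"fn": "jog_arm", "kwargs": {"plan": [0, 0, -0.001, 0, 0, 0, 0, 0, -0.002, 0, 0, 0, 0, 0, -0.002, 0, 0, 0]}}

```text
clock: 19.4
eef_pos: [465.2, 103.5, 158.6]
eef_rot: [3.141, 0.0, 2.218]
wrist_force: [-10.5, -0.8, 22.2]
finger_gap: 0.4
finger_force: 10.8
```

Solid stop at z of about 158.8, against 159 expected when shut. Now I'll retreat upward and check.

{"fn": "jog_arm", "kwargs": {"plan": [0, 0, 0.01, 0, 0, 0, 0, 0, 0.03, 0, 0, 0, 0, 0, 0.06, 0, 0, 0, 0, 0, 0.1, 0, 0, 0, -0.03, 0.02, 0.13, 0, 0, 0, -0.06, 0.05, 0.13, 0, 0, 0, -0.09, 0.09, 0.13, 0, 0, 0, -0.11, 0.13, 0.13, 0, 0, 0, -0.11, 0.17, 0.13, 0, 0, 0, -0.11, 0.2, 0.13, 0, 0, 0, -0.11, 0.2, 0.13, 0, 0, 0, -0.11, 0.2, 0.13, 0, 0, 0]}}

```text
clock: 20.6
eef_pos: [355.0, 303.5, 286.7]
eef_rot: [-3.141, 0.0, 2.219]
wrist_force: [0.3, -0.4, -0.5]
finger_gap: 0.7
finger_force: 0.0
```

```bash
python3 lev.py | grep -v "4[0-9][0-9]\.\|50[0-9]"; python3 - <<'E'
from h import *
im,d=camera("top")
cv2.imwrite("pics/fin.png",cv2.convertScaleAbs(cv2.resize(im[150:310,150:390][:,:,::-1],None,fx=3.3,fy=3.3,interpolation=cv2.INTER_CUBIC),alpha=1.3))
E
```

```text
[355.  303.5 286.7] [ 0.3 -0.4 -0.5]
side 48 4 [158.4 159.9 160.3] 59.25
side 60 13 [157.6 159.1 161.8] 32.48717948717949
side 72 6 [147.2 150.8 157. ] 46.666666666666664
side 84 4 [147.6 151.2 155.5] 41.083333333333336
top -72 6 [154.4 155.  156.1] 137.72222222222223
top -60 33 [153.9 156.5 159.7] 135.8080808080808
top -48 25 [146.4 155.5 156.9] 139.85333333333332
top -36 29 [143.7 154.2 156.8] 145.79310344827587
top -24 32 [143.7 155.  157.5] 147.02083333333334
top 0 29 [143.8 154.  157.2] 145.58620689655172
top 12 33 [142.1 153.8 157.1] 146.74747474747474
top 24 29 [142.7 155.3 157.3] 145.3448275862069
top 36 29 [145.  154.8 158.2] 141.94252873563218
top 48 29 [153.7 156.  159.7] 88.71264367816092
top 60 32 [154.2 156.9 159.6] 69.73958333333333
top 72 30 [154.3 156.1 159.8] 74.91111111111111
top 84 7 [152.7 155.1 157.8] 133.0
```

View pics/fin.png

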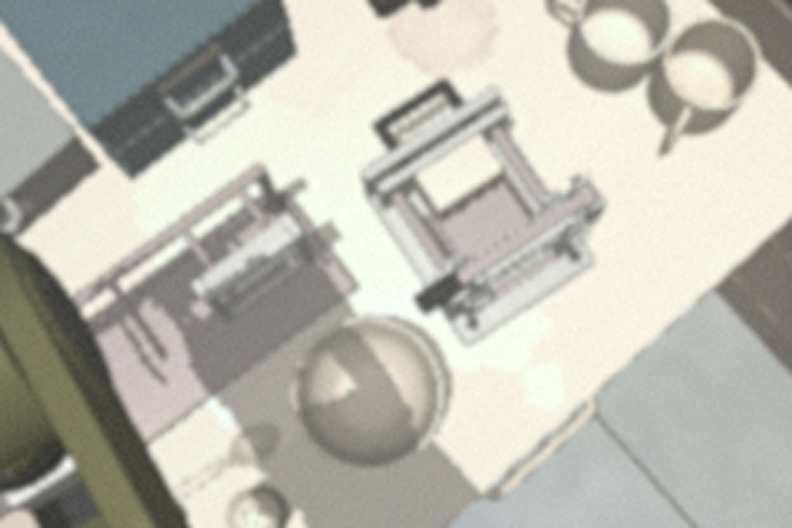

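The final picture shows the lever level across the seated cassette, from (590,190) to the grip at (435,298). Its top is flat at about 156 mm along its whole length, so it is shut. The fine cassette still hangs at (250,265), the left hook is empty, and the bystanders haven't moved. Handing in.

```bash
python3 -c "
from cell import manip
print(manip.sign_off())"
```

```text
the job is handed in; nothing more can be done
None
```

The coarse cassette is seated in the cutter with the locking lever fully shut, the fine cassette is still on its hook, the arm is clear of everything, and the job was handed in at about 21 s on the robot's clock.

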